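# Pin the lock of the fold-down drying rack

## Robot

A 6-joint arm with a two-finger parallel gripper is mounted at the origin on the work surface; the furniture and walls round the work are solid. World frame = base frame: x ahead of the robot, y to its left, z up, the work surface at z = 0. Lengths are in m, angles in rad, forces in N, time in s.
With the tool pointing down it reaches from about 0.325 to 1 m from the base axis. Payload 5.1 kg.
Tool frame: the origin (TCP) lies at the very end of the fingers, on their centre line; the grasp point (between the pads) lies 19 mm behind it (robot.grip_depth is the distance from the TCP to the grasp point, in m); z points along the fingers, y is the direction in which the jaws open and shut (so a half turn about z gives the same grasp; the last joint's range is limited). The gripper opens to 85 mm and grips with 20 to 120 N. Pads are 22 mm wide; open, the fingers measure 114 mm over their backs; the gripper's body (76 mm by 85 mm) begins 54 mm behind the grasp point. The pads swing forward as they close: fully open they stand 13 mm farther back than shut.
Start: joints at [-1.347, 0.124, 1.65, -0, 1.367, -0.083], TCP at [0.196, -0.62, 0.231] pointing down, gripper open.
Joint ranges: [-2.61, 2.61], [-1.02, 2.33], [0.03, 2.71], [-1.35, 4.49], [0.32, 2.68], [-2.91, 2.91]. Speed limits (rad/s): [2.57, 2.57, 3.14, 3.14, 3.14, 3.14].

## Interface

Orientations are given as a unit quaternion [x, y, z, w].
In Python, from cell import robot gives the robot as it stands.
- The arm moves only by the shell command python3 -m creep 'ROWS' [FORCE]. ROWS is a JSON object of lists of equal length, an entry for each row: "grip": the opening, from 0 (shut) to 1 (fully open); "offset": the shift along the tool's x, y, z in mm, a list of three; "twist": the turn, a rotation vector about the tool's x, y, z in rad, a list of three. A call has 1 to 5 rows; each row is the pose to reach, as a shift and turn from the pose measured when the call began, along the tool's axes at that moment; what a row does not reach only later rows make up. A row lasts 1/12 s, in which the tool goes at most 41.7 mm and 7.16 degrees, less where a joint would pass 70% of its speed; a pose out of reach is approached as far as the arm can. A call with a gripper value outside its range is refused whole. The fingers move at their own pace and stop on an object; FORCE is the grip in N (left out, the last holds). Time passes only in rows, so rows that repeat a pose let the fingers close. It gives the time, the measured TCP pose, the force and the opening at its end, in the units of the state.
- robot.get_obs(): the state, without advancing time (a new reading comes with each control period).
- robot.read_camera(name): name is "scene" or "top" or "wrist"; returns a dict with "pixels" (420x560x3 uint8, red, green, blue), "camera_matrix" (3x3 intrinsics, pixels), "k1" (the pictures are not rectified: a ray, as slopes to the right and down, at radius r is drawn at 1 + k1 r^2 times it, then the intrinsics apply), "world_from_camera" (4x4, takes a point from camera to world coordinates); the wrist camera has in their place "T_tool_cam" (4x4, takes a point from camera to tool coordinates, whose origin is the TCP and whose axes are the flange's). Camera axes: x right, y up, looking along -z (the intrinsics and any distortion apply to the point x, -y, -z); pixel columns grow to the right and rows downward; lengths in m; the calibration is good to about 2 mm. A picture is of the moment at which its call begins: read the wrist's pose just before it. There is no depth.
- robot.close_job(): hands the job in, once; it reports no verdict.
Trained networks look in the newest picture that a camera, given by its name, has taken for a name from the list of things; names that differ only in an ending like _2 or _b are one class to them, and where a whole thing is asked for, a point or a joint stands for the part that bears it (a point fixed in the world has none). Each returns a list of dicts, best first, with "p" (0 to 1); they miss things now and then, are a little off and sometimes report something else, mostly with a low value. They report only what shows in the picture. A call takes as long as a camera call. They do not tell look-alikes from the thing itself.
- robot.look_for(camera, target): "rect" ([left, top, width, height] in pixels, round what is visible of it).
- robot.place_of(camera, target): "centre" ([column, row] in pixels: a listed point, or the origin of a listed thing).
The state is a dict: "time": time; "joint_positions": joint angles; "dq": joint speeds; "tau": joint torques, N m; "tool_pos": TCP position; "tcp_rot": TCP orientation; "wrist_force": force on the tool from outside, world axes, zero at the start; "ft_torque": the same for the moment, N m; "finger_gap": finger opening in m.
Only numpy, scipy, OpenCV 4.12 (cv2) and the standard library are available. Lean on these libraries where they do the work, as an engineer would, in place of code of your own. Each camera call takes 0.05 s, during which the arm holds its last target. There are 200 camera calls.

## Task

Slide the bolt of the drying-rack lock fully home into its fork, then take the longer of the two pins from the wooden block and thread it straight down through the fork's upper bushing, the bolt's eye and the lower bushing. Finish while still holding the pin by its head like that, with its tip showing clearly below the lower bushing and its head clearly above the upper one, not resting on it, so that I can fit the clip. Leave the short pin, the charger, the eraser and the battery where they are.

Things in the scene. Friction and masses are not known exactly. Their poses are not given: they have to be found in the camera images.
- rack_lock: white bracket fixed to the table, origin under it; x: way the bolt slides home, z up. Base plate x -115 to 100 mm, 74 wide, 6 thick. Guide staples at x = -100 and 12, 85 high. Fork at the +x end, open to -x: level lugs 44 x 48 mm, 45 to 55 and 85 to 95 mm high, web behind (x 82 to 91). A brass bushing in each, both on one vertical axis at x = 60, y = 0: bore 13, collars 24 across, 4 high
- bolt (a joint): travel of the bolt in m along the bracket's +x: 0 drawn back, 0.05 fully home at its stop, where its eye (bore 17 mm) stands between the lugs in line with the bushings, so that the pin can pass. Starts between 0 and 0.02. About 2.5 N of friction; it stays where it is left. Flat steel bar 32 x 14 mm, its top 77 mm above the table
- bolt_knob (a point): on the axis of the bolt's upright black round knob (16 mm across, 77 to 122 mm above the table, a 24 mm washer 3 mm thick at its foot), 103 mm above the table; moves with the bolt, 85 mm behind the eye, so it stands 85 mm from the bushing axis when home
- bushing_top (a point): centre of the upper mouth of the upper bushing, top of its collar, 99 mm above the table; axes as the bracket
- bushing_low (a point): centre of the lower mouth of the lower bushing, underside of its collar, 41 mm above the table; 58 mm straight below bushing_top; axes as the bracket
- long_pin: longer steel pin, upright, tip down in one hole of the wooden block (which one varies): shank 10 mm in diameter, 90 long, tapering to 6 over the last 8 mm; plain round dark head 22 in diameter, 36 high, 98 to 134 mm above the table. Origin at the tip, z along the pin to the head. 0.06 to 0.13 kg
- long_pin_tip (a point): centre of the tip of the long pin's shank
- long_pin_head (a point): middle of the long pin's head, 108 mm from the tip; the pin is taken here
- long_pin_shoulder (a point): underside of the long pin's head on its axis, 90 mm from the tip
- pin_rack: plain wooden block fixed to the table, 50 (x) x 120 (y) x 50 (z) mm, origin under its centre; two blind holes from above at y = +38 and -38 mm, 12 mm in diameter, 42 mm deep (their floors 8 mm above the table), one pin in each; heads' axes 76 mm apart
- short_pin: the shorter pin, same head, shank only 46 mm; stands in the other hole (head from 54 to 90 mm above the table); origin at its tip. To be left there
- charger: white wall charger, 46 x 42 x 42 mm, loose bystander, origin at its underside
- eraser: eraser, 21 x 52 x 12 mm, loose bystander, origin at its underside
- battery: small battery cell, 15 x 50 x 15 mm, lying, loose bystander, origin at its underside
There are look-alikes about, which are no part of the job. Leave any blue or purple look-alike of the long_pin alone.

How it is judged:
On the way, in this order (a step that is already met when the one before it is completed fails the run):
1. the bolt is fully home in the fork (value of joint bolt above 0.046 m), for 0.2 s.
2. with the bolt home, the long pin's tip is through the upper bushing (value of joint bolt above 0.046 m and z of long_pin_tip in the frame of bushing_top below -0.012 m and horizontal distance between long_pin_tip and bushing_top below 0.006 m), for 0.05 s.
3. the long pin's tip is out below the lower bushing (value of joint bolt above 0.046 m and z of long_pin_tip in the frame of bushing_low below -0.003 m and horizontal distance between long_pin_tip and bushing_low below 0.006 m and angle between the z axis of long_pin and the z axis of rack_lock, either way round below 0.12 rad), for 0.1 s.
At the end, for the whole second after the job is handed in: Bolt within 4 mm of home; long pin upright (0.12 rad) through both bushings, tip at least 3 mm below the lower one and within 6 mm of its axis; underside of its head at least 3 mm above the upper one; fingers hold the pin (over 1 N); pin still (under 0.03 m/s) (all of step 3 and z of long_pin_shoulder in the frame of bushing_top above 0.003 m and contact force between the fingers and long_pin above 1 N and linear speed of long_pin below 0.03 m/s); the arm keeps its last pose, push and grip.
It fails at once if the short pin was disturbed (moved more than 20 mm) (distance of short_pin from where it was at the start of the episode above 0.02 m).
It fails at once if the charger was disturbed (moved more than 30 mm) (distance of charger from where it was at the start of the episode above 0.03 m).
It fails at once if the eraser was disturbed (moved more than 30 mm) (distance of eraser from where it was at the start of the episode above 0.03 m).
It fails at once if the battery was disturbed (moved more than 30 mm) (distance of battery from where it was at the start of the episode above 0.03 m).
It also fails if it takes over 59 s, if anything falls off the work surface, if the arm or the gripper's body presses on something with over 40 N, if the wrist force passes 120 N, or if a joint passes its speed limit or range.

## Working session

There is one attempt and no reset: what is moved stays moved. The work goes in short steps, Python scripts to look and compute and a shell command to move; the robot and the scene stay as the last step left them, time stands still between calls to the robot, and variables do not carry over. Pictures are saved under pics/ and viewed, about 8 in all and at most 12, crops included, and the job is handed in when it is done.

```bash
ls; mkdir -p pics; cat > h.py <<'E'
import numpy as np, cv2
from cell import robot
from scipy.spatial.transform import Rotation as R
def cam(name):
    o=robot.get_obs(); c=robot.read_camera(name)
    if name=="wrist":
        T=np.eye(4);T[:3,:3]=R.from_quat(o["tcp_rot"]).as_matrix();T[:3,3]=o["tool_pos"]
        c["W"]=T@np.array(c["T_tool_cam"])
    else: c["W"]=np.array(c["world_from_camera"])
    c["K"]=np.array(c["camera_matrix"]); return c
def ray(c,uv):
    K=c["K"]; k=c["k1"]
    p=cv2.undistortPoints(np.array([[uv]],float),K,np.array([k,0,0,0,0.]))[0,0]
    d=c["W"][:3,:3]@np.array([p[0],-p[1],-1.]); return c["W"][:3,3],d/np.linalg.norm(d)
def at_z(c,uv,z):
    o,d=ray(c,uv); return o+d*(z-o[2])/d[2]
def tri(obs):
    A=np.zeros((3,3));b=np.zeros(3);P=[]
    for c,uv in obs:
        o,d=ray(c,uv);M=np.eye(3)-np.outer(d,d);A+=M;b+=M@o;P.append((M,o))
    x=np.linalg.solve(A,b); return x,[float(np.linalg.norm(M@(x-o))) for M,o in P]
def proj(c,X):
    T=np.linalg.inv(c["W"]); p=T[:3,:3]@np.array(X)+T[:3,3]
    q=cv2.projectPoints(np.array([[p[0],-p[1],-p[2]]]),np.zeros(3),np.zeros(3),c["K"],np.array([c["k1"],0,0,0,0.]))[0]
    return q[0,0]
def save(c,n): cv2.imwrite("pics/"+n,cv2.cvtColor(c["pixels"],cv2.COLOR_RGB2BGR))
def tool(v):
    "world vector -> tool axes, mm"
    return R.from_quat(robot.get_obs()["tcp_rot"]).inv().apply(np.array(v))*1000
E
python3 - <<'E'
from h import *
np.set_printoptions(precision=4,suppress=True)
o=robot.get_obs();print(o["tool_pos"],o["tcp_rot"],o["finger_gap"],o["time"])
for n in["scene","top"]:
    c=cam(n);save(c,n+"0.png");print(n,c["W"][:3,3],c["K"][0,0],c["k1"])
    for t in["rack_lock","bolt_knob","bushing_top","bushing_low","long_pin_head","long_pin","long_pin_shoulder","short_pin","pin_rack","charger","eraser","battery"]:
        for d in robot.place_of(n,t)[:3]: print(t,np.round(d["centre"],1),round(d["p"],2))
E
```

```text
pics
[ 0.1961 -0.6191  0.23  ] [ 0.9883  0.1528 -0.0001 -0.001 ] 0.08550416759904841 0.0
scene [-0.302   0.4916  0.7165] 473.0035446239983 -0.14011810309499262
bushing_top [402.  189.2] 0.72
bushing_top [266.7 251.7] 0.68
bushing_low [399.6 209.3] 0.68
long_pin_head [243.6 221.5] 0.76
long_pin_head [219.8 224.4] 0.56
long_pin [246.  260.3] 0.82
long_pin [224.9 260.9] 0.78
long_pin_shoulder [220.1 230.2] 0.77
long_pin_shoulder [245.8 230.7] 0.68
long_pin_shoulder [211.2 252. ] 0.66
pin_rack [203.5 299. ] 0.68
charger [285.9 269.8] 0.84
eraser [266.4 248.9] 0.57
battery [325.5 257.3] 0.52
top [ 0.3742 -0.0391  1.1498] 486.3806632792032 -0.047748930075794824
rack_lock [400.9 225.5] 0.58
bolt_knob [401.6 199.2] 0.92
bolt_knob [420.2 251.5] 0.16
bushing_top [419.2 249.5] 0.71
bushing_low [415.5 255.2] 0.89
long_pin_head [202.9 199.6] 0.61
long_pin_head [176.8 231.3] 0.52
long_pin [234.  211.5] 0.61
long_pin [210.3 198.7] 0.47
long_pin [186.1 232.3] 0.42
long_pin_shoulder [203.3 199.3] 0.63
long_pin_shoulder [179.7 227.6] 0.51
short_pin [159.4 239.4] 0.52
pin_rack [177.2 239.5] 0.94
pin_rack [413.3 253.2] 0.48
charger [257.1 247.9] 0.52
eraser [258.3 208.3] 0.58
battery [301.2 253.8] 0.5
```

```bash
python3 -c "
import cv2,numpy as np
a=[cv2.imread('pics/%s0.png'%n) for n in('scene','top')]
print(cv2.imwrite('pics/both.png',cv2.resize(np.vstack(a),(560,840))[:, :]) )"
```

```text
True
```

View pics/scene0.png

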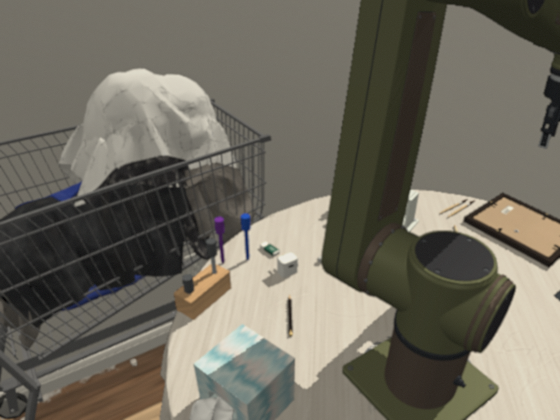

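View pics/top0.png

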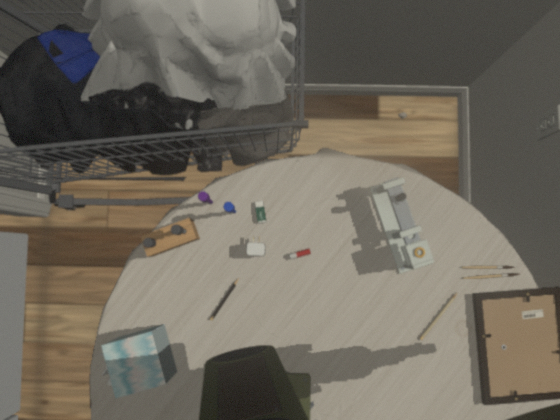

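The scene view shows the blue (246,220) and purple (220,226) look-alikes standing free. The long pin is in the block's far end at about (212,246), with its shank showing, and the short one is at (188,285). In the top view the long head is about (178,231), the short about (149,242), and the lock runs from (388,190) to its bushing at (419,250).

```bash
python3 - <<'E'
from h import *
np.set_printoptions(precision=4,suppress=True)
t=cam("top");s=cam("scene")
print("knob",at_z(t,(401.6,199.2),.103),"bush",at_z(t,(419.2,250.5),.099), "bushlow",at_z(t,(415.5,255.2),.041))
print("long",at_z(t,(178,231),.134),"short",at_z(t,(149,242),.09),"rack",at_z(t,(177.2,239.5),0))
print("blue",at_z(t,(229,208),.134),"purple",at_z(t,(204.5,198),.134))
print("long tri",tri([(t,(178,231)),(s,(212.5,243))]))
print("bush tri",tri([(t,(419.2,250.5)),(s,(402,189.2))]))
im=t["pixels"][:,:,::-1]
a=cv2.resize(im[165:285,355:455],None,fx=4,fy=4,interpolation=cv2.INTER_CUBIC)
b=cv2.resize(im[180:260,130:250],None,fx=3.3,fy=4*1.0,interpolation=cv2.INTER_CUBIC)
b=cv2.resize(im[165:285,140:240],None,fx=4,fy=4,interpolation=cv2.INTER_CUBIC)
cv2.imwrite("pics/crop1.png",np.hstack([a,b]))
E
```

```text
knob [ 0.4975 -0.2901  0.103 ] bush [ 0.3875 -0.329   0.099 ] bushlow [ 0.3774 -0.3365  0.041 ]
long [0.4187 0.1856 0.134 ] short [0.3953 0.2587 0.09  ] rack [0.4044 0.2164 0.    ]
blue [0.4691 0.0793 0.134 ] purple [0.4894 0.1317 0.134 ]
long tri (array([0.4198, 0.1882, 0.1288]), [0.0016447221436625362, 0.0016447221436626015])
bush tri (array([ 0.3883, -0.3266,  0.104 ]), [0.0012883211898848737, 0.0012883211898848314])
```

View pics/crop1.png

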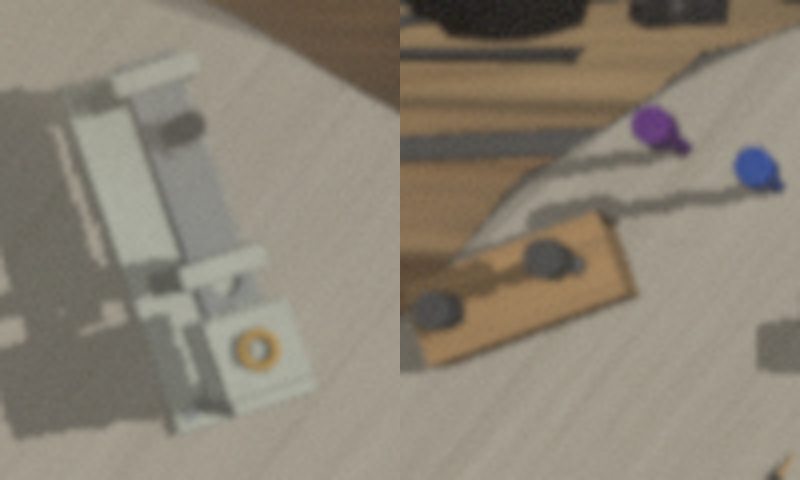

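Crops (4x) show the upper bushing ring at about (419,252), the knob top at about (402,196), and the block with the long head at (277,230 scaled back) at the blue-pin end. Next I work out the move to hover over the knob.

```bash
python3 - <<'E'
from h import *
np.set_printoptions(precision=4,suppress=True)
t=cam("top")
k=at_z(t,(402,196.5),.122);b=at_z(t,(419.2,252.2),.099);d=(b-k)[:2]
print(k,b,np.linalg.norm(d),"lock yaw+180",np.degrees(np.arctan2(-d[1],-d[0])))
o=robot.get_obs();M=R.from_quat(o["tcp_rot"]).as_matrix();print("toolx yaw",np.degrees(np.arctan2(M[1,0],M[0,0])))
print("to hover mm",tool(np.array([k[0],k[1],.23])-o["tool_pos"]))
print(np.array(cam("wrist")["T_tool_cam"]))
E
```

```text
[ 0.501  -0.2865  0.122 ] [ 0.3838 -0.3289  0.099 ] 0.12465207992374296 lock yaw+180 19.933464211375924
toolx yaw 17.57700458865934
to hover mm [ 391.159  -225.6153    1.3413]
[[-0.0011  0.9515  0.3076  0.0791]
 [ 1.      0.001   0.0006 -0.0006]
 [ 0.0003  0.3076 -0.9515 -0.1426]
 [ 0.      0.      0.      1.    ]]
```

```bash
python3 -m creep '{"grip":[1,1,1,1,1],"offset":[[35,-20,0],[70,-40,0],[105,-60,0],[140,-80,0],[175,-100,0]],"twist":[[0,0,0],[0,0,0.02],[0,0,0.04],[0,0,0.04],[0,0,0.04]]}'
python3 -m creep '{"grip":[1,1,1,1,1],"offset":[[35,-20,0],[70,-40,0],[105,-60,0],[140,-80,0],[175,-100,0]],"twist":[[0,0,0],[0,0,0],[0,0,0],[0,0,0],[0,0,0]]}'
python3 - <<'E'
from h import *
np.set_printoptions(precision=4,suppress=True)
o=robot.get_obs();print(o["tool_pos"],o["tcp_rot"],o["time"])
w=cam("wrist");save(w,"w1.png")
for n in["bolt_knob","bushing_top"]:
    for d in robot.place_of("wrist",n)[:2]:print(n,d,at_z(w,d["centre"],.103 if 'k' in n else .099))
E
```

```text
time: 1.92
tool_pos: [0.3338, -0.4701, 0.2314]
tcp_rot: [0.991, 0.133, 0.0, 0.0]
wrist_force: [0.5, -1.1, 0.1]
finger_gap: 0.0852
time: 2.33
tool_pos: [0.4775, -0.3259, 0.2318]
tcp_rot: [0.991, 0.133, 0.0, 0.0]
wrist_force: [0.8, -0.1, 0.2]
finger_gap: 0.0856
[ 0.4775 -0.3259  0.2318] [0.9912 0.1326 0.0004 0.0005] 2.3333
bolt_knob {'centre': [249.2, 160.8], 'p': 0.61} [ 0.5032 -0.291   0.103 ]
bushing_top {'centre': [263.8, 299.6], 'p': 0.81} [ 0.3828 -0.3331  0.099 ]
```

View pics/w1.png

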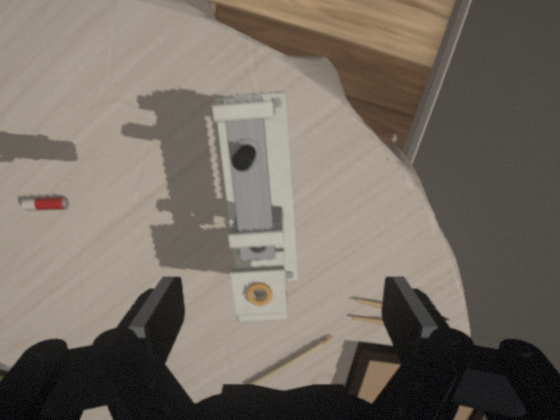

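The wrist view shows the knob top at about (243,157) and the upper bushing ring at (259,294), clear of the fingers. I triangulate against the top view.

```bash
python3 - <<'E'
from h import *
np.set_printoptions(precision=4,suppress=True)
t=cam("top");w=cam("wrist")
print("bush",tri([(t,(419.2,252.2)),(w,(259,293.5))]),at_z(w,(259,293.5),.099))
print("knobtop",tri([(t,(402,196.5)),(w,(244,156))]),at_z(w,(244,156),.122))
k=at_z(w,(244,156),.122);k=(k+at_z(t,(402,196.5),.122))/2
b=(at_z(w,(259,293.5),.099)+at_z(t,(419.2,252.2),.099))/2
d=k-b;print(k,b,np.hypot(*d[:2]),np.degrees(np.arctan2(d[1],d[0])))
o=robot.get_obs();print("to go",tool(np.array([k[0],k[1],.15])-o["tool_pos"]))
E
```

```text
bush (array([ 0.3841, -0.3295,  0.0943]), [0.000758606317841846, 0.0007586063178420156]) [ 0.3873 -0.3284  0.099 ]
knobtop (array([ 0.5043, -0.2886,  0.107 ]), [0.002016777443268794, 0.002016777443268766]) [ 0.5084 -0.2882  0.122 ]
[ 0.5047 -0.2873  0.122 ] [ 0.3856 -0.3287  0.099 ] 0.1261359735194656 19.119397290718013
to go [ 38.141  -31.379   81.4257]
```

```bash
python3 -m creep '{"grip":[1,0.8,0.6,0.6,0.6],"offset":[[20,-16,20],[38,-31,40],[38,-31,70],[38,-31,70],[38,-31,70]],"twist":[[0,0,-0.07],[0,0,-0.07],[0,0,-0.07],[0,0,-0.07],[0,0,-0.07]]}'
python3 - <<'E'
from h import *
np.set_printoptions(precision=4,suppress=True)
o=robot.get_obs();print(o["tool_pos"],o["tcp_rot"],o["time"])
w=cam("wrist");save(w,"w2.png")
for d in robot.place_of("wrist","bolt_knob")[:2]:print(d,at_z(w,d["centre"],.103),proj(w,[.5047,-.2873,.122]))
print(tool(at_z(w,robot.place_of("wrist","bolt_knob")[0]["centre"],.103)-o["tool_pos"]))
E
```

```text
time: 3.0
tool_pos: [0.5027, -0.2881, 0.1595]
tcp_rot: [0.986, 0.167, -0.002, -0.001]
wrist_force: [0.5, 0.7, 1.7]
finger_gap: 0.0514
[ 0.5027 -0.2881  0.1595] [ 0.986   0.1667 -0.0019 -0.0012] 3.0
{'centre': [283.4, 233.8], 'p': 0.94} [ 0.5032 -0.2874  0.103 ] [284.0452 243.9517]
[ 0.6528 -0.7067 56.5334]
```

View pics/w2.png

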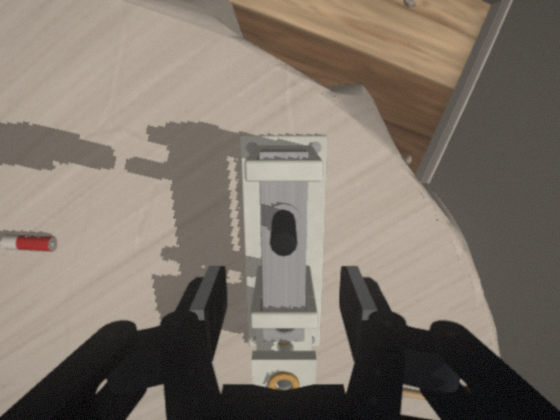

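The knob (284,230) is centred between the fingers and the lock is square to the tool. Descend, grip and slide.

```bash
python3 -m creep '{"grip":[0.6,0.6,0.6,0,0],"offset":[[0.5,-0.5,30],[0.5,-0.5,60],[0.5,-0.5,67],[0.5,-0.5,67],[0.5,-0.5,67]],"twist":[[0,0,0],[0,0,0],[0,0,0],[0,0,0],[0,0,0]]}' 40
python3 -m creep '{"grip":[0,0,0],"offset":[[0,0,0],[0,0,0],[0,0,0]],"twist":[[0,0,0],[0,0,0],[0,0,0]]}' 40
python3 -m creep '{"grip":[0,0,0,0,0],"offset":[[-8,0,0],[-16,0,0],[-24,0,0],[-30,0,0],[-36,0,0]],"twist":[[0,0,0],[0,0,0],[0,0,0],[0,0,0],[0,0,0]]}' 40
```

```text
time: 3.57
tool_pos: [0.506, -0.2899, 0.0982]
tcp_rot: [0.986, 0.166, 0.002, 0.002]
wrist_force: [0.0, -1.0, -0.0]
finger_gap: 0.028
time: 3.82
tool_pos: [0.5055, -0.2874, 0.0995]
tcp_rot: [0.986, 0.166, 0.001, -0.001]
wrist_force: [-4.5, 9.7, 2.0]
finger_gap: 0.0146
time: 4.23
tool_pos: [0.4709, -0.2994, 0.0996]
tcp_rot: [0.986, 0.166, 0.001, -0.001]
wrist_force: [2.8, 0.8, -8.4]
finger_gap: 0.0144
```

```bash
python3 -m creep '{"grip":[0,0,0,0],"offset":[[-4,0,0],[-7,0,0],[-10,0,0],[-10,0,0]],"twist":[[0,0,0],[0,0,0],[0,0,0],[0,0,0]]}' 40
python3 - <<'E'
from h import *
o=robot.get_obs();t=cam("top");print(o["wrist_force"],o["tool_pos"])
b=np.array([.3856,-.3287]);print(np.hypot(*(o["tool_pos"][:2]-b)))
E
```

```text
time: 4.57
tool_pos: [0.4671, -0.3008, 0.0999]
tcp_rot: [0.986, 0.165, 0.009, -0.001]
wrist_force: [26.1, 8.0, -18.6]
finger_gap: 0.0142
[ 26.1007356    8.04117273 -18.63237086] [ 0.46707331 -0.30077478  0.09985153]
0.08612617746970914
```

The bolt stopped under 26 N with the knob 86 mm from the bushing axis, so it is home. Release, rise and hover over the bushing to measure it.

```bash
python3 -m creep '{"grip":[0.6,0.6,0.6,0.6,0.6],"offset":[[0,0,0],[0,0,0],[0,0,-30],[0,0,-70],[0,0,-100]],"twist":[[0,0,0],[0,0,0],[0,0,0],[0,0,0],[0,0,0]]}'
python3 -m creep '{"grip":[0.6,0.6,0.6,0.6,0.6],"offset":[[-40,0,0],[-70,0,0],[-85,0,0],[-85,0,0],[-85,0,0]],"twist":[[0,0,0],[0,0,0],[0,0,0],[0,0,0],[0,0,0]]}'
python3 - <<'E'
from h import *
np.set_printoptions(precision=4,suppress=True)
o=robot.get_obs();print(o["tool_pos"],o["tcp_rot"])
w=cam("wrist");save(w,"w3.png")
for n,z in(("bolt_knob",.103),("bushing_top",.099)):
    for d in robot.place_of("wrist",n)[:2]:print(n,d,at_z(w,d["centre"],z))
p=proj(w,[.3865,-.3286,.099]);print(p)
x,y=p.astype(int);x=min(max(x,60),500);y=min(max(y,60),360)
cv2.imwrite("pics/w3c.png",cv2.resize(w["pixels"][y-60:y+60,x-60:x+60,::-1],None,fx=5,fy=5,interpolation=cv2.INTER_CUBIC));print(x-60,y-60)
E
```

```text
time: 5.03
tool_pos: [0.4651, -0.3025, 0.2039]
tcp_rot: [0.986, 0.165, 0.009, 0.0]
wrist_force: [0.4, -0.2, 0.4]
finger_gap: 0.0514
time: 5.45
tool_pos: [0.3842, -0.3313, 0.2041]
tcp_rot: [0.986, 0.163, 0.01, 0.002]
wrist_force: [0.6, 0.0, -0.2]
finger_gap: 0.0512
[ 0.3842 -0.3313  0.2041] [0.9865 0.1635 0.0099 0.0017]
bolt_knob {'centre': [281.1, 93.8], 'p': 0.62} [ 0.4649 -0.3026  0.103 ]
bushing_top {'centre': [281.9, 214.0], 'p': 0.83} [ 0.3838 -0.3306  0.099 ]
[280.4582 209.9031]
220 149
```

View pics/w3c.png

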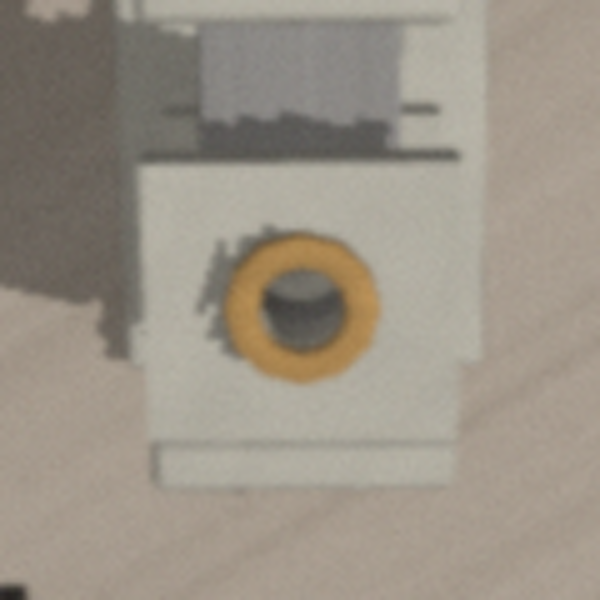

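The ring centre is at about (280,210) in full-image pixels, within 0.5 px of the prediction, so the bushing is at (0.3863,-0.3285). On to the pin.

```bash
cat >> h.py <<'E'
def level():
    "rotvec in tool frame making tool z point straight down, keeping yaw"
    r=R.from_quat(robot.get_obs()["tcp_rot"]);z=r.apply([0,0,1]);a=np.cross(z,[0,0,-1]);return r.inv().apply(a)
E
python3 - <<'E'
from h import *
np.set_printoptions(precision=4,suppress=True)
w=cam("wrist");print(at_z(w,(280.2,210.2),.099))
o=robot.get_obs();print(level(),tool(np.array([.419,.187,.235])-o["tool_pos"]))
E
```

```text
[ 0.3875 -0.3273  0.099 ]
[ 0.0042 -0.0184  0.    ] [ 200.641  -477.9136  -30.6219]
```

```bash
python3 -m creep '{"grip":[0.7,0.7,0.7,0.7,0.7],"offset":[[0,-20,-20],[20,-50,-35],[35,-85,-35],[50,-120,-35],[65,-155,-35]],"twist":[[0.004,-0.018,0],[0.004,-0.018,0],[0.004,-0.018,0],[0.004,-0.018,0],[0.004,-0.018,0]]}'
python3 -m creep '{"grip":[0.7,0.7,0.7,0.7,0.7],"offset":[[15,-36,0],[30,-72,0],[45,-108,0],[60,-144,0],[74,-178,0]],"twist":[[0,0,0],[0,0,0],[0,0,0],[0,0,0],[0,0,0]]}'
python3 - <<'E'
from h import *
np.set_printoptions(precision=4,suppress=True)
o=robot.get_obs();print(o["time"],level(),tool(np.array([.419,.187,.235])-o["tool_pos"]))
E
```

```text
time: 6.07
tool_pos: [0.3962, -0.1608, 0.2387]
tcp_rot: [0.986, 0.165, 0.0, 0.0]
wrist_force: [0.8, -0.2, -0.5]
finger_gap: 0.06
time: 6.48
tool_pos: [0.4081, 0.0342, 0.239]
tcp_rot: [0.986, 0.166, 0.001, 0.0]
wrist_force: [1.7, -0.5, 0.2]
finger_gap: 0.0598
6.4833 [ 0.0009 -0.0015 -0.    ] [  60.2338 -140.8414    3.9504]
```

```bash
python3 -m creep '{"grip":[0.7,0.7,0.7,0.7,0.7],"offset":[[15,-36,0],[30,-72,0],[45,-108,0],[60,-141,0],[60,-141,0]],"twist":[[0,0,0],[0,0,0],[0,0,0],[0,0,0],[0,0,0]]}'
python3 - <<'E'
from h import *
np.set_printoptions(precision=4,suppress=True)
o=robot.get_obs();w=cam("wrist");save(w,"w4.png");t=cam("top")
print(o["tool_pos"],level(),proj(w,[.419,.187,.134]))
for n,z in(("long_pin_head",.116),("short_pin",.0)):
    for d in robot.place_of("wrist",n)[:3]:print(n,d,at_z(w,d["centre"],z))
E
```

```text
time: 6.9
tool_pos: [0.4183, 0.1927, 0.239]
tcp_rot: [0.986, 0.17, 0.001, -0.001]
wrist_force: [0.3, -0.6, 0.2]
finger_gap: 0.0598
[0.4183 0.1927 0.239 ] [ 0.0013 -0.0002 -0.    ] [291.4383 213.0641]
long_pin_head {'centre': [285.4, 197.3], 'p': 0.95} [0.4244 0.1936 0.116 ]
long_pin_head {'centre': [434.9, 182.3], 'p': 0.95} [0.4756 0.0863 0.116 ]
long_pin_head {'centre': [384.9, 134.8], 'p': 0.94} [0.4957 0.1392 0.116 ]
short_pin {'centre': [216.1, 173.5], 'p': 0.7} [0.3948 0.2646 0.    ]
```

View pics/w4.png

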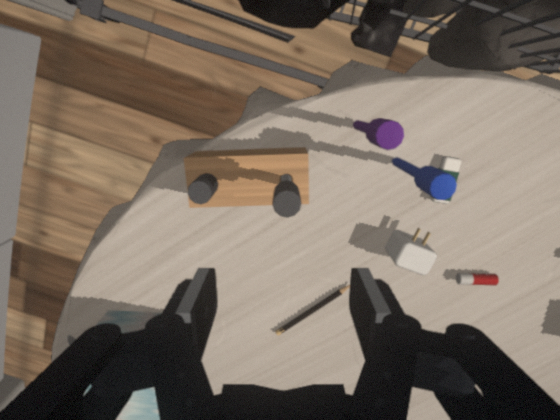

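The wrist view shows the long head at about (287,200), with its shank seen behind it, and the short one at (203,188). Blue (440,185) and purple (388,133) stand off to the right. I correct, go lower and measure again.

```bash
python3 -m creep '{"grip":[0.6,0.6,0.6,0.6],"offset":[[3,1,20],[5,2,50],[5,2,60],[5,2,60]],"twist":[[0,0,0],[0,0,0],[0,0,0],[0,0,0]]}'
python3 - <<'E'
from h import *
np.set_printoptions(precision=4,suppress=True)
o=robot.get_obs();w=cam("wrist");save(w,"w5.png")
print(o["tool_pos"],level())
for n,z in(("long_pin_head",.116),("long_pin_shoulder",.098)):
    for d in robot.place_of("wrist",n)[:2]:
        p=at_z(w,d["centre"],z);print(n,d,p,tool(p-o["tool_pos"]))
E
```

```text
time: 7.43
tool_pos: [0.4221, 0.1848, 0.1752]
tcp_rot: [0.986, 0.165, -0.003, 0.001]
wrist_force: [-0.6, -0.2, 0.4]
finger_gap: 0.0516
[0.4221 0.1848 0.1752] [0.0013 0.0028 0.    ]
long_pin_head {'centre': [273.6, 226.1], 'p': 0.83} [0.4244 0.1923 0.116 ] [ 4.5954 -6.4056 59.2236]
long_pin_head {'centre': [398.4, 140.9], 'p': 0.73} [0.4974 0.1408 0.116 ] [56.8011 66.0772 59.3452]
long_pin_shoulder {'centre': [271.5, 215.6], 'p': 0.88} [0.4245 0.1942 0.098 ] [ 5.1726 -8.2578 77.2315]
long_pin_shoulder {'centre': [452.7, 194.8], 'p': 0.83} [0.4773 0.085  0.098 ] [ 19.4365 112.2444  77.4375]
```

View pics/w5.png

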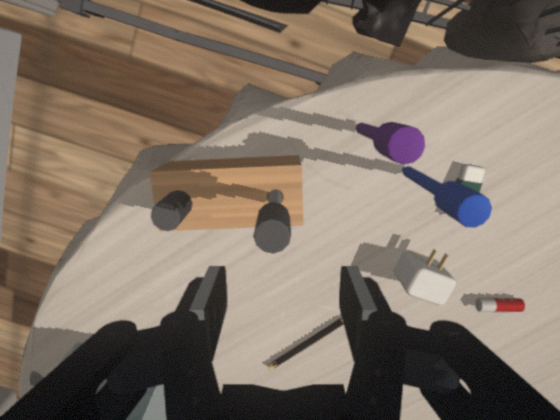

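Only the long pin's steel-grey head (273,228) is between the fingers' lines, and two wrist heights agree on (0.424,0.193). Descend and grip.

```bash
python3 -m creep '{"grip":[0.6,0.6,0.6,0.6,0.6],"offset":[[4.5,-6.5,10],[4.5,-6.5,40],[4.5,-6.5,65],[4.5,-6.5,76],[4.5,-6.5,76]],"twist":[[0.001,0.003,0],[0.001,0.003,0],[0.001,0.003,0],[0.001,0.003,0],[0.001,0.003,0]]}'
python3 - <<'E'
from h import *
np.set_printoptions(precision=4,suppress=True)
o=robot.get_obs();print(level(),o["wrist_force"],tool(np.array([.4244,.1925,.098])-o["tool_pos"]))
E
```

```text
time: 8.0
tool_pos: [0.4254, 0.1935, 0.1015]
tcp_rot: [0.986, 0.165, 0.0, 0.0]
wrist_force: [-0.3, -0.8, 0.4]
finger_gap: 0.0513
[ 0.0002 -0.0004 -0.    ] [-0.3302 -0.82    0.384 ] [-1.317   0.6089  3.497 ]
```

```bash
python3 -m creep '{"grip":[0,0,0,0,0],"offset":[[-1,0,3],[-1,0,3],[-1,0,3],[-1,0,3],[-1,0,3]],"twist":[[0,0,0],[0,0,0],[0,0,0],[0,0,0],[0,0,0]]}' 60
python3 -m creep '{"grip":[0,0,0,0,0],"offset":[[0,0,-10],[0,0,-25],[0,0,-45],[0,0,-65],[0,0,-85]],"twist":[[0,0,0],[0,0,0],[0,0,0],[0,0,0],[0,0,0]]}' 60
python3 -m creep '{"grip":[0,0,0],"offset":[[0,0,-35],[0,0,-70],[0,0,-70]],"twist":[[0,0,0],[0,0,0],[0,0,0]]}' 60
python3 - <<'E'
from h import *
np.set_printoptions(precision=4,suppress=True)
o=robot.get_obs();w=cam("wrist");save(w,"w6.png")
print(level(),o["tool_pos"],tool(np.array([.387,-.328,.26])-o["tool_pos"]))
for n in("long_pin_tip","long_pin_shoulder","long_pin_head"):
    for d in robot.place_of("wrist",n)[:1]:print(n,d)
E
```

```text
time: 8.42
tool_pos: [0.4253, 0.1935, 0.0998]
tcp_rot: [0.986, 0.165, 0.001, -0.0]
wrist_force: [-0.5, 0.2, 1.8]
finger_gap: 0.0206
time: 8.83
tool_pos: [0.4251, 0.1934, 0.1867]
tcp_rot: [0.986, 0.165, 0.002, -0.0]
wrist_force: [0.9, -0.7, -0.3]
finger_gap: 0.0204
time: 9.08
tool_pos: [0.4283, 0.1945, 0.2666]
tcp_rot: [0.986, 0.165, 0.009, -0.001]
wrist_force: [1.2, 1.2, 0.5]
finger_gap: 0.0207
[ 0.0003 -0.0144  0.    ] [0.4283 0.1945 0.2666] [-209.5804  480.4266    3.7202]
long_pin_tip {'centre': [281.8, 216.6], 'p': 0.92}
long_pin_shoulder {'centre': [277.4, 283.2], 'p': 0.94}
long_pin_head {'centre': [282.7, 300.3], 'p': 0.7}
```

View pics/w6.png

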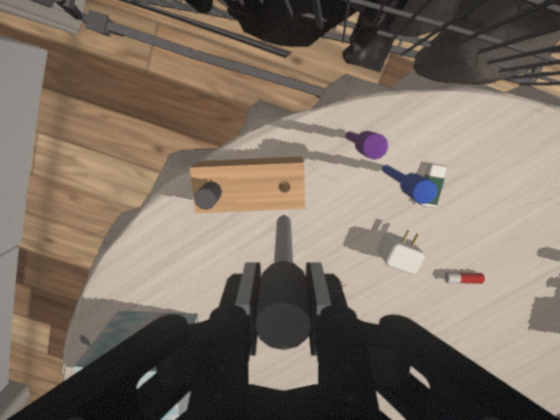

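The long pin is lifted with its tip at about (284,218), and the empty hole is at (285,187). The pin hangs straight; tip is about 92 mm beyond the TCP. Carry it to the lock.

```bash
python3 -m creep '{"grip":[0,0,0,0,0],"offset":[[-10,25,0],[-24,55,0],[-40,92,0],[-55,128,0],[-70,164,0]],"twist":[[0,-0.014,0],[0,-0.014,0],[0,-0.014,0],[0,-0.014,0],[0,-0.014,0]]}' 60
python3 -m creep '{"grip":[0,0,0,0,0],"offset":[[-15,36,0],[-30,72,0],[-46,108,0],[-62,144,0],[-77,178,0]],"twist":[[0,0,0],[0,0,0],[0,0,0],[0,0,0],[0,0,0]]}' 60
python3 - <<'E'
from h import *
np.set_printoptions(precision=4,suppress=True)
o=robot.get_obs()
print(level(),o["tool_pos"],tool(np.array([.387,-.328,.23])-o["tool_pos"]))
E
```

```text
time: 9.7
tool_pos: [0.4102, 0.014, 0.2539]
tcp_rot: [0.986, 0.166, -0.007, 0.001]
wrist_force: [0.6, -0.9, -0.3]
finger_gap: 0.0205
time: 10.12
tool_pos: [0.3942, -0.1809, 0.2528]
tcp_rot: [0.986, 0.166, -0.008, -0.0]
wrist_force: [0.3, 0.2, -1.1]
finger_gap: 0.0205
[-0.0037  0.0164 -0.    ] [ 0.3942 -0.1809  0.2528] [-54.4645 136.776   23.215 ]
```

```bash
python3 -m creep '{"grip":[0,0,0,0,0],"offset":[[-14,35,5],[-28,70,5],[-42,105,10],[-54,137,24],[-54,137,30]],"twist":[[-0.004,0.016,0],[-0.004,0.016,0],[-0.004,0.016,0],[-0.004,0.016,0],[-0.004,0.016,0]]}' 60
python3 -m creep '{"grip":[0,0],"offset":[[0,0,0],[0,0,0]],"twist":[[0,0,0],[0,0,0]]}' 60
python3 - <<'E'
from h import *
np.set_printoptions(precision=4,suppress=True)
o=robot.get_obs();w=cam("wrist");save(w,"w7.png")
print(level(),o["tool_pos"],tool(np.array([.387,-.328,.2])-o["tool_pos"]))
for n in("long_pin_tip","bushing_top","bolt_knob"):
    for d in robot.place_of("wrist",n)[:1]:print(n,d)
r=R.from_quat(o["tcp_rot"])
for dz in(0,.092):print("tool axis pt",proj(w,r.apply([0,0,dz])+o["tool_pos"]))
print("bush exp",proj(w,[.387,-.328,.099]))
cv2.imwrite("pics/w7c.png",cv2.resize(w["pixels"][130:290,200:360,::-1],None,fx=3.75,fy=3.75,interpolation=cv2.INTER_CUBIC))
E
```

```text
time: 10.53
tool_pos: [0.3854, -0.3318, 0.2196]
tcp_rot: [0.987, 0.163, -0.002, -0.001]
wrist_force: [-0.2, 0.9, -0.9]
finger_gap: 0.0205
time: 10.7
tool_pos: [0.3841, -0.3309, 0.2167]
tcp_rot: [0.987, 0.163, -0.004, -0.003]
wrist_force: [-0.2, 0.3, -1.1]
finger_gap: 0.0207
[-0.0062  0.0051  0.    ] [ 0.3841 -0.3309  0.2167] [ 3.7653 -1.756  16.7015]
long_pin_tip {'centre': [282.9, 215.8], 'p': 0.64}
bushing_top {'centre': [283.4, 205.9], 'p': 0.95}
bolt_knob {'centre': [282.4, 92.6], 'p': 0.67}
tool axis pt [284.329  280.4431]
tool axis pt [283.8187 216.7948]
bush exp [282.5611 200.8894]
```

View pics/w7c.png

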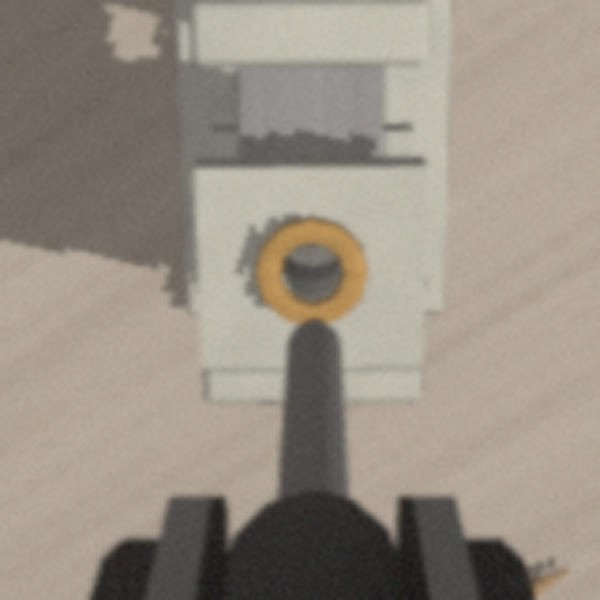

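The tip (284,217) is just in front of the ring (centre 283,202), laterally in line. I compute the shift from picture-relative positions.

```bash
cat > fit.py <<'E'
from h import *
import sys
np.set_printoptions(precision=2,suppress=True)
def run(ring=None,name=None):
    o=robot.get_obs();w=cam("wrist")
    hsv=cv2.cvtColor(w["pixels"],cv2.COLOR_RGB2HSV)
    m=cv2.inRange(hsv,(8,110,100),(28,255,255));m[:150]=0;m[260:]=0;m[:,:230]=0;m[:,340:]=0
    cs=max(cv2.findContours(m,cv2.RETR_EXTERNAL,cv2.CHAIN_APPROX_NONE)[0],key=cv2.contourArea)
    e=cv2.fitEllipse(cv2.convexHull(cs));print("ellipse",e)
    c=ring or e[0]
    r=R.from_quat(o["tcp_rot"]);z=r.apply([0,0,1])
    p=at_z(w,c,.099);tip=o["tool_pos"]+.092*z
    print("tip",tip*1000,"bush",p*1000,"level",level()*1000,"shift tool",tool(p-tip),"t",o["time"],"F",o["wrist_force"])
    print("tip px",proj(w,tip),"net",[d["centre"] for d in robot.place_of("wrist","long_pin_tip")[:1]])
    if name: cv2.imwrite("pics/"+name,cv2.resize(w["pixels"][150:270,220:340,::-1],None,fx=5,fy=5,interpolation=cv2.INTER_CUBIC))
if __name__=="__main__": run(name=sys.argv[1] if len(sys.argv)>1 else None)
E
python3 fit.py
```

```text
ellipse ((281.0503845214844, 203.04513549804688), (26.56483268737793, 28.17946434020996), 95.7002944946289)
tip [ 385.43 -330.82  128.09] bush [ 386.21 -328.25   99.  ] level [-1.8   3.21 -0.  ] shift tool [ 1.66 -2.13 29.09] t 10.9 F [ 0.26  0.71 -1.52]
tip px [283.82 216.79] net [[283.4, 215.9]]
```

```bash
python3 -m creep '{"grip":[0,0],"offset":[[2,0,0],[2,0,0]],"twist":[[0,0,0],[0,0,0]]}' 60
python3 - <<'E'
import cv2,numpy as np
from h import *
def f(im):
    hsv=cv2.cvtColor(im,cv2.COLOR_RGB2HSV);m=cv2.inRange(hsv,(8,110,100),(28,255,255));m[:150]=0;m[260:]=0;m[:,:230]=0;m[:,340:]=0
    c=max(cv2.findContours(m,cv2.RETR_EXTERNAL,cv2.CHAIN_APPROX_NONE)[0],key=cv2.contourArea)
    return np.round(cv2.fitEllipse(cv2.convexHull(c))[0],1),cv2.boundingRect(c)
for n in("w3","w7"):print(n,f(cv2.cvtColor(cv2.imread(f"pics/{n}.png"),cv2.COLOR_BGR2RGB)))
for i in range(4):
    o=robot.get_obs();w=cam("wrist");c,b=f(w["pixels"]);r=R.from_quat(o["tcp_rot"]);z=r.apply([0,0,1])
    tip=o["tool_pos"]+.092*z;p=at_z(w,c,.099)
    print(np.round(o["tool_pos"]*1000,1),np.round(level()*1000,1),c,b,np.round(p*1000,1),np.round(tool(p-tip),1))
E
```

```text
time: 11.17
tool_pos: [0.3884, -0.3301, 0.2212]
tcp_rot: [0.986, 0.164, -0.001, -0.0]
wrist_force: [-0.6, 0.1, -0.4]
finger_gap: 0.0205
w3 (array([279.7, 210.1]), (265, 196, 30, 29))
w7 (array([282.5, 202. ]), (269, 189, 28, 27))
[ 388.4 -330.1  221.2] [-0.7  2.7  0. ] [280.6 206. ] (267, 193, 28, 26) [ 386.3 -328.1   99. ] [-1.1 -2.5 30.2]
[ 388.2 -330.2  221. ] [-1.   2.9  0. ] [280.6 205.7] (267, 193, 28, 26) [ 386.3 -328.1   99. ] [-0.8 -2.5 30. ]
[ 388.1 -330.3  220.8] [-1.2  3.  -0. ] [280.6 205.6] (267, 193, 28, 26) [ 386.3 -328.2   99. ] [-0.7 -2.5 29.8]
[ 388.  -330.4  220.7] [-1.4  3.1  0. ] [280.6 205.6] (267, 193, 28, 26) [ 386.2 -328.2   99. ] [-0.6 -2.5 29.7]
```

```bash
python3 -m creep '{"grip":[0,0,0,0],"offset":[[-0.6,-2.3,8],[-0.6,-2.3,18],[-0.6,-2.3,22],[-0.6,-2.3,22]],"twist":[[-0.001,0.003,0],[-0.001,0.003,0],[-0.001,0.003,0],[-0.001,0.003,0]]}' 60
python3 -m creep '{"grip":[0,0],"offset":[[0,0,0],[0,0,0]],"twist":[[0,0,0],[0,0,0]]}' 60
python3 fit.py w8c.png
```

```text
time: 11.7
tool_pos: [0.3855, -0.3274, 0.196]
tcp_rot: [0.986, 0.164, -0.001, -0.002]
wrist_force: [0.1, 0.0, 0.1]
finger_gap: 0.0205
time: 11.87
tool_pos: [0.3853, -0.3273, 0.1954]
tcp_rot: [0.986, 0.164, -0.002, -0.002]
wrist_force: [0.4, -0.1, -0.2]
finger_gap: 0.0206
ellipse ((286.08990478515625, 213.64230346679688), (29.215970993041992, 30.302114486694336), 86.06893920898438)
tip [ 384.91 -326.9   103.43] bush [ 386.3  -328.16   99.  ] level [-4.4   1.96 -0.  ] shift tool [0.92 1.65 4.42] t 11.8667 F [ 0.37 -0.14 -0.16]
tip px [283.82 216.8 ] net []
```

View pics/w8c.png

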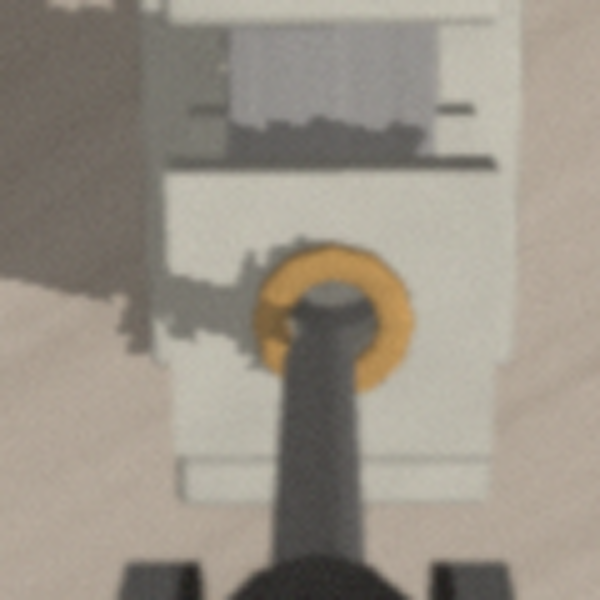

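The tip (crop 322,322) is inside the ring outline, about 2.4 px left of the ring centre (334,318). I shift about 1.6 mm in tool y, level, and lower slowly while watching the forces.

```bash
python3 -m creep '{"grip":[0,0,0,0,0],"offset":[[0.3,1.5,0],[0.3,1.5,3],[0.3,1.5,7],[0.3,1.5,10],[0.3,1.5,10]],"twist":[[-0.004,0.002,0],[-0.004,0.002,0],[-0.004,0.002,0],[-0.004,0.002,0],[-0.004,0.002,0]]}' 60
python3 fit.py
```

```text
time: 12.38
tool_pos: [0.3859, -0.3284, 0.185]
tcp_rot: [0.986, 0.164, -0.0, -0.001]
wrist_force: [-0.1, 0.3, -1.3]
finger_gap: 0.0206
ellipse ((283.9508056640625, 218.67803955078125), (29.642650604248047, 31.681529998779297), 89.8338623046875)
tip [ 385.79 -328.31   92.97] bush [ 386.44 -328.18   99.  ] level [-1.2   0.28 -0.  ] shift tool [ 0.65  0.08 -6.03] t 12.3833 F [-0.15  0.29 -1.34]
tip px [283.82 216.79] net [[283.3, 216.3]]
```

```bash
python3 -m creep '{"grip":[0,0,0,0,0],"offset":[[0.3,0,4],[0.3,0,9],[0.3,0,14],[0.3,0,18],[0.3,0,18]],"twist":[[-0.001,0,0],[-0.001,0,0],[-0.001,0,0],[-0.001,0,0],[-0.001,0,0]]}' 60
python3 fit.py
```

```text
time: 12.9
tool_pos: [0.3858, -0.328, 0.1661]
tcp_rot: [0.986, 0.164, -0.001, -0.001]
wrist_force: [-1.1, -0.9, -0.6]
finger_gap: 0.0206
ellipse ((284.7589416503906, 228.26829528808594), (32.316532135009766, 34.41884231567383), 92.21910858154297)
tip [ 385.7  -327.86   74.11] bush [ 386.48 -328.22   99.  ] level [-1.19  0.74  0.  ] shift tool [  0.6    0.56 -24.89] t 12.9 F [-1.13 -0.88 -0.59]
tip px [283.82 216.79] net [[282.3, 220.0]]
```

```bash
python3 -m creep '{"grip":[0,0,0,0,0],"offset":[[0.4,0.4,5],[0.4,0.4,10],[0.4,0.4,15],[0.4,0.4,20],[0.4,0.4,20]],"twist":[[-0.001,0.001,0],[-0.001,0.001,0],[-0.001,0.001,0],[-0.001,0.001,0],[-0.001,0.001,0]]}' 60
python3 fit.py
```

```text
time: 13.42
tool_pos: [0.3861, -0.328, 0.1456]
tcp_rot: [0.986, 0.164, -0.0, -0.001]
wrist_force: [-0.2, 0.7, -0.2]
finger_gap: 0.0205
ellipse ((284.5674133300781, 240.9318389892578), (34.962127685546875, 37.93252944946289), 90.66275787353516)
tip [ 386.01 -327.89   53.58] bush [ 386.47 -328.15   99.  ] level [-1.06  0.16 -0.  ] shift tool [  0.35   0.36 -45.42] t 13.4167 F [-0.22  0.66 -0.21]
tip px [283.82 216.79] net []
```

```bash
python3 -m creep '{"grip":[0,0,0,0,0],"offset":[[0.3,0.2,5],[0.3,0.2,11],[0.3,0.2,17],[0.3,0.2,22],[0.3,0.2,27]],"twist":[[-0.001,0,0],[-0.001,0,0],[-0.001,0,0],[-0.001,0,0],[-0.001,0,0]]}' 60
python3 -m creep '{"grip":[0,0,0],"offset":[[0,0,0],[0,0,0],[0,0,0]],"twist":[[0,0,0],[0,0,0],[0,0,0]]}' 60
python3 fit.py w9c.png; python3 - <<'E'
from h import *
w=cam("wrist");save(w,"w9.png");s=cam("top");save(s,"t9.png")
o=robot.get_obs();print(o["tool_pos"],o["wrist_force"],o["finger_gap"])
for c in("wrist","top"):
    for n in("bolt_knob","long_pin_shoulder","bushing_top"):print(c,n,robot.place_of(c,n)[:2])
E
```

```text
time: 13.93
tool_pos: [0.3867, -0.3284, 0.1189]
tcp_rot: [0.986, 0.164, -0.0, 0.0]
wrist_force: [0.6, -1.3, 0.3]
finger_gap: 0.0205
time: 14.18
tool_pos: [0.3868, -0.3284, 0.1189]
tcp_rot: [0.986, 0.164, 0.0, 0.0]
wrist_force: [0.1, 0.2, 0.3]
finger_gap: 0.0206
ellipse ((283.5318603515625, 258.34625244140625), (32.99408721923828, 41.1502685546875), 90.87504577636719)
tip [ 386.8  -328.42   26.88] bush [ 388.37 -327.52   99.  ] level [ 0.61 -0.16  0.  ] shift tool [  1.78  -0.3  -72.12] t 14.1833 F [0.13 0.24 0.33]
tip px [283.82 216.79] net []
[ 0.38696039 -0.32857116  0.11930782] [ 0.46460795  0.18655256 -0.50415321] 0.020618402859342192
wrist bolt_knob [{'centre': [281.6, 93.1], 'p': 0.59}]
wrist long_pin_shoulder [{'centre': [279.8, 280.1], 'p': 0.8}]
wrist bushing_top [{'centre': [284.4, 263.7], 'p': 0.63}]
top bolt_knob [{'centre': [409.0, 214.2], 'p': 0.62}]
top long_pin_shoulder [{'centre': [229.9, 206.4], 'p': 0.68}, {'centre': [206.3, 199.5], 'p': 0.45}]
top bushing_top [{'centre': [418.3, 251.4], 'p': 0.79}]
```

View pics/w9.png

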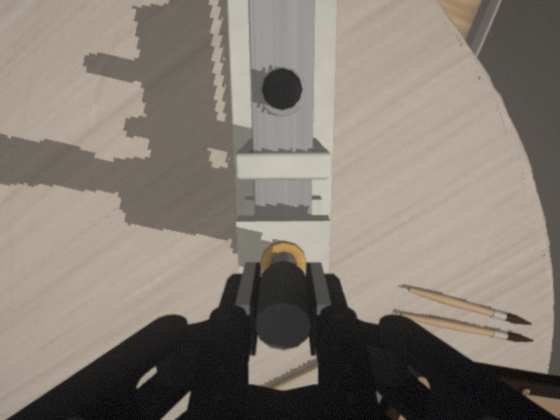

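The pin's head and shank run through the ring (285,255) with the shoulder well above it. The knob stays at its home place, and the shoulder is at the same picture place as after the lift, so it has not slipped.

```bash
python3 -c "
from cell import robot
robot.close_job();print(robot.get_obs()['time'])"
```

```text
the job is handed in; nothing more can be done
the job is handed in; nothing more can be done
```

The bolt is home in its fork and the long pin is threaded down through both bushings and the bolt's eye. I handed the job in at about 14.4 s with the gripper still holding the pin by its head. No verdict is reported, so these are my own last checks:

- **Bolt:** it stopped hard at its stop (about 26 N), with the knob about 86 mm from the bushing axis against 85 expected.
- **Pin position:** the tip works out at about 27 mm above the table, 14 mm below the lower bushing. The shoulder is at about 117 mm, 18 mm above the upper bushing. I worked these out from the arm's measured position and the height of the pin when I took it; I never saw the tip itself below the lower bushing.
- **Pin hold:** the tool was upright within 0.001 rad, the outside force was under 1 N, and the finger gap stayed at 20.6 mm with a 60 N grip. The pin did not seem to have slipped.
- **Disagreement:** the last colour fit of the bushing was about 1.8 mm off the pin axis in x. The pin's head partly hides the ring there, and the earlier unhidden fits agreed within 0.7 mm, so I disregarded it.
- **Other things:** I did not touch the short pin, charger, eraser, battery or the blue and purple look-alikes. I did not re-check their positions at the end.

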